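# Photograph a batch of coin cases and shut them away

### The arm

A 6-joint arm with a two-finger parallel gripper is mounted at the origin on the work surface. World frame = base frame: x ahead of the robot, y to its left, z up, the work surface at z = 0. Lengths are in m, angles in rad, forces in N, time in s.
With the tool pointing down it reaches from about 0.15 to 0.775 m from the base axis. Payload 6.1 kg.
Tool frame: the origin (TCP) lies between the finger pads; the fingertips stand 11 mm ahead of it and the grasp point (between the pads) lies 8 mm behind it; z points along the fingers, y is the line along which they close (so a half turn about z gives the same grasp; the last joint's range is limited). The gripper opens to 85 mm and grips with 20 to 120 N. Pads are 22 mm wide; open, the fingers measure 114 mm over their backs; the gripper's body (76 mm by 85 mm) begins 54 mm behind the grasp point. The pads swing forward as they close: fully open they stand 13 mm farther back than shut.
Start: joints at [-1.226, 0.126, -0.04, 1.405, 0, 1.571], TCP at [0.177, -0.494, 0.242] pointing down, gripper open.
Joint ranges: [-2.72, 2.72], [-0.95, 1.95], [-1.27, 1.35], [-1.78, 2.02], [-1.46, 1.47], [-3.14, 3.14]. Speed limits (rad/s): [2.39, 2.39, 3.01, 3.14, 3.14, 3.14].

### API

Orientations are given as a rotation vector (axis times angle).
In Python, from workcell import arm gives the robot as it stands.
- The arm moves only by the shell command python3 -m handwheel 'ROWS' [FORCE]. ROWS is JSON, a list of rows, each a list of 3 entries, a list of its own where there are three numbers: the opening, from 0 (shut) to 1 (fully open), then the shift along the tool's x, y, z in mm, then the turn about the tool's z in degrees. In form: [[gripper, [dx, dy, dz], spin], ...]. A call has 1 to 8 rows; each row is the pose to reach, as a shift and turn from the pose commanded when the call began, along the tool's axes at that moment; what a row does not reach only later rows make up. A row lasts 1/12 s, in which the tool goes at most 41.7 mm and 7.16 degrees, less where a joint would pass 70% of its speed; a pose out of reach is approached as far as the arm can. A call with a gripper value outside its range is refused whole. The fingers move at their own pace and stop on an object; FORCE is the grip in N (left out, the last holds). Time passes only in rows, so rows that repeat a pose let the fingers close. It gives the time, the measured TCP pose, the force, the opening and the grip force at its end, in the units of the state.
- arm.state(): the state, without advancing time (a new reading comes with each control period).
- arm.read_camera(name): name is "side" or "top" or "wrist"; returns the picture (420x560x3 uint8, blue, green, red); there is no depth.
- arm.camera_info(name): a dict with "fov_y" (degrees; the focal length in pixels is half the picture's height over the tangent of half this angle, whatever the lens; pixels are square), "cx", "cy" (the principal point, pixels), "R" (3x3) and "t" (3): a world point X has camera coordinates R X + t; the wrist camera has in their place "hand_eye" (4x4, takes a point from camera to tool coordinates, whose origin is the TCP and whose axes are the flange's). Camera axes: x right, y down, z forward; pixel columns grow to the right and rows downward; lengths in m; the calibration is good to about 2 mm. A picture is of the moment at which its call begins: read the wrist's pose just before it. camera_info takes no time and is no camera call.
- arm.job_done(): hands the job in; it is judged then, once.
The state is a dict: "clock": time; "q": joint angles; "qd": joint speeds; "joint_efforts": joint torques, N m; "tcp_pos": TCP position; "tcp_rot": TCP orientation; "ft_force": force on the tool from outside, world axes, zero at the start; "ft_torque": the same for the moment, N m; "width": finger opening in m; "finger_force": force on a finger pad.
Only numpy, scipy, OpenCV 4.12 (cv2) and the standard library are available. Lean on these libraries where they do the work, as an engineer would, in place of code of your own. Each camera call takes 0.05 s, during which the arm holds its last target. There are 200 camera calls.

### The job

Photograph and put away this batch of coins: lay every coin case flat in the open drawer, none on top of another, and take the white reflector board from its rack and lean it against the front of the bar rest, standing on the bench and clearly sloping back onto the bar near its middle. When all that is in place and let go, and with the drawer still open, press the shutter pedal right down to its stop, hold it there for about a second and let it come up again; then push the drawer fully home until it seats. Leave the scale, the caliper and the magnifier where they are.

Things in the scene. Friction and masses are not known exactly. Their poses are not given: they have to be found in the camera images.
- case0: coin case: flat block, black acrylic with a pale clear lid over one round copper coin, 60 (its x) x 40 (its y) x 22 mm high, 70 g; origin at the centre of its underside, z up. Three to five such cases lie about the bench, all alike; an absent one has no pose
- case1: coin case: flat block, black acrylic with a pale clear lid over one round copper coin, 60 (its x) x 40 (its y) x 22 mm high, 70 g; origin at the centre of its underside, z up. Three to five such cases lie about the bench, all alike; an absent one has no pose
- case2: coin case: flat block, black acrylic with a pale clear lid over one round copper coin, 60 (its x) x 40 (its y) x 22 mm high, 70 g; origin at the centre of its underside, z up. Three to five such cases lie about the bench, all alike; an absent one has no pose
- case3: coin case: flat block, black acrylic with a pale clear lid over one round copper coin, 60 (its x) x 40 (its y) x 22 mm high, 70 g; origin at the centre of its underside, z up. Three to five such cases lie about the bench, all alike; an absent one has no pose
- case4: coin case: flat block, black acrylic with a pale clear lid over one round copper coin, 60 (its x) x 40 (its y) x 22 mm high, 70 g; origin at the centre of its underside, z up. Three to five such cases lie about the bench, all alike; an absent one has no pose
- drawer (a joint): opening of the drawer of the low walnut coin cabinet, m: 0 fully home, 0.18 fully out; starts open. It slides with about 1.2 N friction; in the last 12 mm it must be pushed (about 5 N) over a roller detent and seats at 0. The cabinet is fixed, 220 x 284 x 72 mm high; the drawer comes out of its front towards the robot (-x of drawer_floor)
- drawer_floor (a point): centre of the drawer's inner floor, 16 mm above the bench, moving with the drawer; x points into the cabinet, y along the front, z up. Floor 165 mm (x) by 250 mm (y); side and back walls 5 mm thick, 25 mm above the floor; front panel 12 mm thick, 284 mm wide, from 10 to 66 mm above the bench. Less than 0.165 m open, the cabinet's roof hides the last few mm at the back
- drawer_front (a point): centre of the outer face of the drawer's front panel, 36 mm above the bench; same axes as drawer_floor. A brass lip 70 mm long sticks 10 mm out of the panel at its top (60 to 66 mm above the bench)
- pedal (a joint): angle of the camera's shutter pedal, rad: 0 is up at rest, 0.26 is down at its stop (plate level); a spring pushes it back up. Pressed at the toe it takes about 4 N to start and 9 N at the stop
- pedal_toe (a point): point to press: on the top face of the ribbed aluminium pedal plate (130 x 60 mm), 110 mm from its hinge axis and 18 mm short of its free end; about 56 mm above the bench at rest and 28 mm at the stop. x points from the free end to the hinge
- pedal_hinge (a point): centre of the pedal's hinge axis, 24 mm above the bench, at the far end of the plate; the axis is along y. The grey base is fixed and measures 145 x 80 mm
- rack: fixed black rack that holds the board at the start: 54 (x) x 140 (y) x 38 mm high, with a slot 14 mm wide and 30 mm deep along y (slot floor 8 mm above the bench); origin at the centre of its underside
- board: white reflector board, 10 (its x, thickness) x 120 (its y, width) x 140 mm (its z, height), 140 g, standing on its 120 mm edge in the rack's slot; origin at the centre of its lower edge face, z up along the board
- rest: fixed steel bar rest: a round bar 12 mm thick and 140 mm long along y, its axis 85 mm above the bench right over the origin, on posts 62 mm either side; feet 8 mm high run from 5 mm in front of the origin to 50 mm behind (+x). Its front is -x: there the board stands on the bench and leans back onto the bar. Origin on the bench below the bar's middle
- scale: bystander: brass coin scale with a glass hood and raised lid, 130 x 170 mm, about 130 mm high; origin at the centre of its underside
- caliper: bystander: steel caliper lying flat, 190 mm long in x; origin near its middle on the bench
- magnifier: bystander: round magnifier lying flat, rim 76 mm across centred 65 mm along x from the origin, white handle to -x, 180 mm overall; origin on the bench
Things that resemble listed ones, but are neither listed nor needed, are in the scene too. What is shaped like the case4 but yellow is not meant.

How it is judged:
By the outcome, as a careful person would: the job done as asked, in the order asked, and still so for the second after the job is handed in, with the robot touching nothing.
Of case0, case1, case2, case3, case4 only 3 to 5 are there at a start; the rules pass over those that are not, and their reading is None.
At some moment in a run one of case0, case1, case2, case3, case4 may be knocked a few centimetres aside while the robot is not near it.
It also fails if it takes over 210 s, if anything falls off the work surface, if the arm or the gripper's body presses on something with over 40 N, if the wrist force passes 120 N, or if a joint passes its speed limit or range.

## Working session

There is one attempt and no reset: what is moved stays moved. The work goes in short steps, Python scripts to look and compute and a shell command to move; the robot and the scene stay as the last step left them, time stands still between calls to the robot, and variables do not carry over. Pictures are saved under pics/ and viewed, at most 17 in all, crops included, and the job is handed in when it is done.

```bash
mkdir -p pics; ls
cat > h.py <<'E'
import numpy as np, cv2
from workcell import arm
from scipy.spatial.transform import Rotation as Ro
def cam(n):
    c=arm.camera_info(n); f=210/np.tan(np.radians(c["fov_y"])/2)
    if "R" in c: R=np.array(c["R"]).T; o=-R@np.array(c["t"])
    else:
        s=arm.state(); H=np.array(c["hand_eye"]); T=np.eye(4); T[:3,:3]=Ro.from_rotvec(s["tcp_rot"]).as_matrix(); T[:3,3]=s["tcp_pos"]
        M=T@H; R=M[:3,:3]; o=M[:3,3]
    return f,c["cx"],c["cy"],R,o
def ray(C,u,v,z):
    f,cx,cy,R,o=C; d=R@np.array([(u-cx)/f,(v-cy)/f,1]); return o+d*(z-o[2])/d[2]
def proj(C,X):
    f,cx,cy,R,o=C; p=R.T@(np.array(X)-o); return p[0]/p[2]*f+cx,p[1]/p[2]*f+cy
def shift(X,yaw=None):
    "tool-frame shift in mm to world point X for the TCP"
    s=arm.state(); R=Ro.from_rotvec(s["tcp_rot"]).as_matrix(); return (R.T@(np.array(X)-s["tcp_pos"])*1000).round(1)
E
python3 - <<'E'
from h import *
for n in("side","top","wrist"):
    print(n,arm.camera_info(n)); cv2.imwrite(f"pics/{n}0.png",arm.read_camera(n))
print(arm.state())
E
```

```text
pics
side {'fov_y': 45.380398411828814, 'cx': 279.8687001619334, 'cy': 204.3297623348439, 'R': array([[-0.9507062 , -0.30924419,  0.02292926],
       [-0.18797614,  0.51592511, -0.8357549 ],
       [ 0.24662256, -0.79886752, -0.54862374]]), 't': array([0.51138321, 0.19859592, 1.20228419])}
top {'fov_y': 52.976507333210165, 'cx': 280.1931532385685, 'cy': 203.36732022296755, 'R': array([[ 0.00578652, -0.99980115,  0.0190833 ],
       [-0.98854453, -0.0085975 , -0.15068441],
       [ 0.15081851, -0.01799275, -0.98839771]]), 't': array([-0.08379868,  0.57631944,  1.13301343])}
wrist {'fov_y': 65.53050819312342, 'cx': 282.92862520575557, 'cy': 212.4877685188124, 'hand_eye': array([[-1.25785383e-03, -9.61376539e-01, -2.75233661e-01,
         7.04998916e-02],
       [ 9.99998447e-01, -8.69587923e-04, -1.53269935e-03,
         1.16516893e-03],
       [ 1.23416133e-03, -2.75235162e-01,  9.61376140e-01,
        -1.31314380e-01],
       [ 0.00000000e+00,  0.00000000e+00,  0.00000000e+00,
         1.00000000e+00]])}
{'clock': 0.15, 'q': array([-1.22600695e+00,  1.26251419e-01, -4.03531735e-02,  1.40541162e+00,
        1.85030316e-05,  1.57082852e+00]), 'qd': array([ 0.0002112 , -0.00046185,  0.00396845, -0.00042033, -0.00110513,
        0.00011733]), 'joint_efforts': array([ 2.45200715e-05, -4.36275709e+01,  3.53149867e+01,  1.36254000e-02,
        1.09083062e-04, -2.23400792e-05]), 'tcp_pos': array([ 0.17735306, -0.49381876,  0.24171258]), 'tcp_rot': array([-3.09384575e+00, -5.38658667e-01,  2.99989879e-04]), 'ft_force': array([-0.0800191 , -0.86163908, -0.82650752]), 'ft_torque': array([ 0.01190949, -0.02568297, -0.0370028 ]), 'finger_force': 0.0, 'width': 0.08514503123471716}
```

View pics/top0.png

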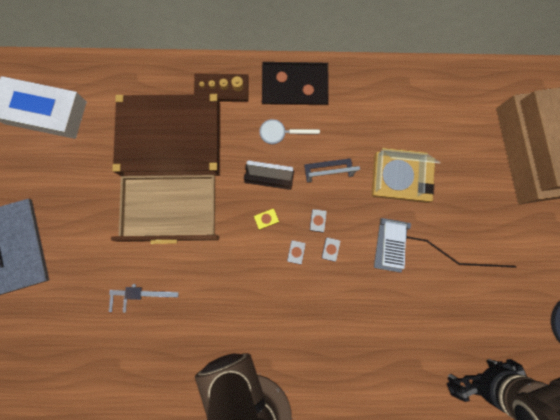

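View pics/side0.png

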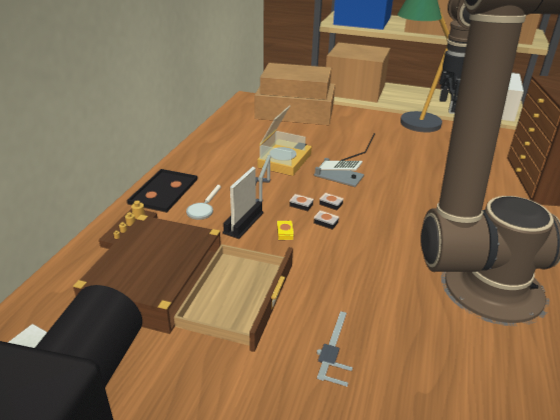

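The top view shows three pale cases at (319,220), (331,250) and (297,252), and the yellow decoy at (266,218). The board is in its rack at (270,173), the rest at (332,170), the pedal at (393,245) and the open drawer at (167,207). The side view agrees. Next I'll measure the cases and look at an enlarged crop for the fixtures.

Run:
```python
from h import *
im=cv2.imread("pics/top0.png"); C=cam("top")
cv2.imwrite("pics/crop0.png",cv2.resize(im[145:285,230:450],None,fx=3.6,fy=3.6,interpolation=cv2.INTER_CUBIC))
cv2.imwrite("pics/crop1.png",cv2.resize(im[85:255,100:230],None,fx=3.5,fy=3.5,interpolation=cv2.INTER_CUBIC))
hsv=cv2.cvtColor(im,cv2.COLOR_BGR2HSV)
m=((hsv[...,1]<70)&(hsv[...,2]>110)).astype(np.uint8)*255
m[:195]=0;m[275:]=0;m[:,:250]=0;m[:,360:]=0
m=cv2.morphologyEx(m,cv2.MORPH_CLOSE,np.ones((7,7)))
cs,_=cv2.findContours(m,0,1)
for c in cs:
    if cv2.contourArea(c)<60: continue
    P=np.array([ray(C,*p,.022)[:2] for p in c[:,0].astype(float)],np.float32)
    print(np.round(c.mean(0),0),cv2.minAreaRect(P*1000))
```

```text
[[296. 252.]] ((443.5769958496094, -124.99021911621094), (41.23943328857422, 61.225830078125), 78.78975677490234)
[[331. 249.]] ((452.3428649902344, -222.30117797851562), (41.99714660644531, 61.366085052490234), 76.58155059814453)
[[318. 220.]] ((533.2080688476562, -186.57464599609375), (41.93190002441406, 62.63734817504883), 82.32514190673828)
```

View pics/crop0.png

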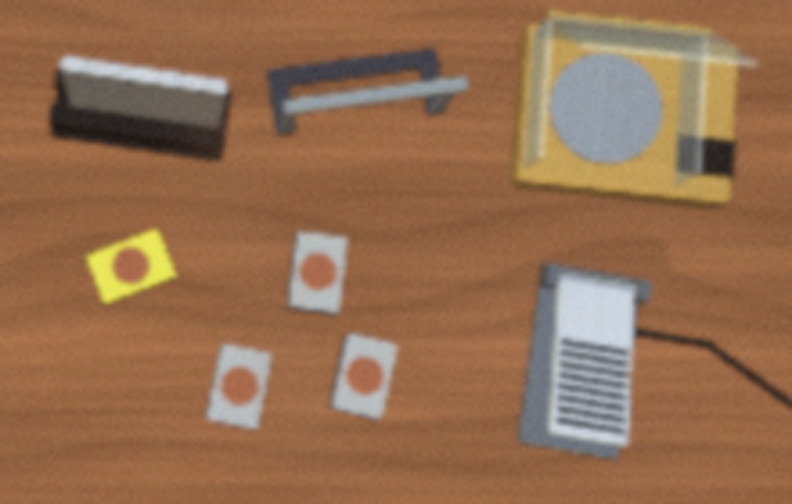

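View pics/crop1.png

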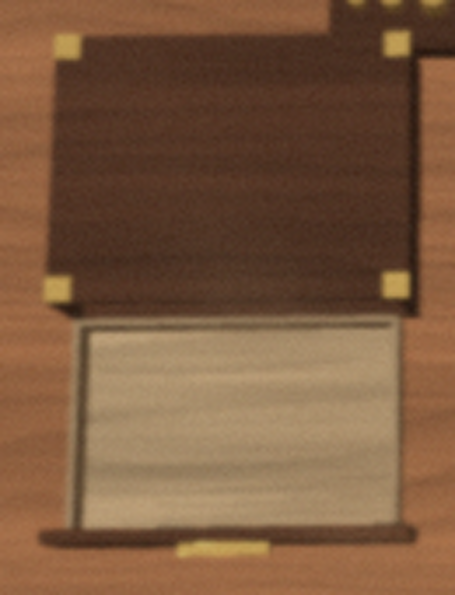

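The crop shows the board's top edge running from (65,60) to (228,86), the bar from (283,106) to (468,84), and the pedal plate with corners (555,275), (636,283), (628,444) and (548,432). Its free end faces the robot. In the drawer crop, the front panel runs along row 533 or so and the brass lip is at (222,549).

```bash
cat >> h.py <<'E'
def mm(a): return (np.array(a)*1000).round(1)
E
python3 - <<'E'
from h import *
C=cam("top")
a=lambda U,V,z: mm(ray(C,230+U/3.6,145+V/3.6,z)[:2])
b=lambda U,V,z: mm(ray(C,100+U/3.5,85+V/3.5,z)[:2])
print("board top corners",[a(*p,.148) for p in((68,57),(228,78),(226,97),(63,74))])
print("bar",[a(*p,.085) for p in((283,106),(468,84))])
print("pedal",a(555,275,.03),a(636,283,.03),a(628,444,.06),a(548,432,.06), "base", a(521,440,0),a(618,457,0),a(543,265,.0))
print("front panel",b(42,542,.066),b(415,540,.066),"inner edge",b(42,528,.066),b(413,524,.066),"lip",b(177,553,.066),b(268,552,.066))
print("floor corners",b(82,527,.041),b(398,523,.041),b(398,324,.041),b(82,330,.041), "cab", b(44,300,.072),b(410,295,.072),b(57,36,.072),b(412,30,.072))
E
```

```text
board top corners [array([671.5,   3.7]), array([ 657.2, -111.1]), array([ 643.3, -109.7]), array([658.9,   7.1])]
bar [array([ 651.2, -156. ]), array([ 669.8, -297.2])]
pedal [ 530.2 -373.9] [ 524.4 -437.5] [ 399.5 -417. ] [ 408.  -356.8] base [ 402.1 -350.7] [ 389.3 -427.4] [ 541.5 -372.4]
front panel [470.5 372.1] [474.1  86.6] inner edge [481.3 372.8] [486.4  88.5] lip [462.8 268.6] [464.1 199.1]
floor corners [484.1 351.1] [489.  103.5] [649.4 108.2] [642.  360.8] cab [659.2 380.7] [666.1  95.1] [876.7 384.5] [885.8  99.7]
```

The measured sizes and reach agree with what was given. The tool-x yaw must be about -11° for the cases, so I'll move above the first one.

```bash
cat >> h.py <<'E'
def goto(x,y,z,yaw):
    "print tool-axes shift mm and spin deg for TCP at x,y,z with tool x axis at world yaw (deg), tool down"
    s=arm.state(); R=Ro.from_rotvec(s["tcp_rot"]).as_matrix()
    cur=np.degrees(np.arctan2(R[1,0],R[0,0])); print("now",mm(s["tcp_pos"]),"yaw",round(cur,2),"tilt",R[:,2].round(3),"w",mm(s["width"]),"F",np.round(s["ft_force"],1),"t",round(s["clock"],1))
    print("shift",shift([x,y,z]),"spin",round((cur-yaw+180)%360-180,2))
E
python3 -m handwheel '[[0.7,[185,-130,40],30],[0.7,[185,-130,40],30],[0.7,[185,-130,40],30],[0.7,[185,-130,40],30],[0.7,[185,-130,40],30],[0.7,[185,-130,40],30],[0.7,[185,-130,40],30],[0.7,[185,-130,40],30]]' 40
python3 -c "
from h import *
goto(.4436,-.125,.15,-11.2)"
```

```text
clock: 0.82
tcp_pos: [0.3082, -0.3077, 0.202]
tcp_rot: [-3.129, 0.274, 0.001]
ft_force: [-0.9, 0.2, 0.8]
width: 0.0598
finger_force: 0.0
now [ 308.2 -307.7  202. ] yaw -10.01 tilt [-0.001  0.    -1.   ] w 59.8 F [-0.9  0.2  0.8] t 0.8
shift [ 101.6 -203.4   51.9] spin 1.19
```

```bash
python3 -m handwheel '[[0.7,[60,-180,0],1],[0.7,[60,-180,0],1],[0.7,[60,-180,0],1],[0.7,[60,-180,0],1],[0.7,[60,-180,0],1],[0.7,[60,-180,0],1],[0.7,[60,-180,0],1]]' >/dev/null
cat >> h.py <<'E'
def cases(n,z=.022,lo=100,save=None):
    C=cam(n); im=arm.read_camera(n)
    if save: cv2.imwrite(f"pics/{save}.png",im)
    hsv=cv2.cvtColor(im,cv2.COLOR_BGR2HSV)
    m=((hsv[...,1]<70)&(hsv[...,2]>110)).astype(np.uint8)*255
    m=cv2.morphologyEx(m,cv2.MORPH_CLOSE,np.ones((7,7)))
    for c in cv2.findContours(m,0,1)[0]:
        if cv2.contourArea(c)<60: continue
        P=np.array([ray(C,*p,z)[:2] for p in c[:,0].astype(float)],np.float32)
        r=cv2.minAreaRect(P*1000); (w,h)=r[1]; a=r[2]+(90 if h>w else 0)
        if 28<min(w,h)<52 and 45<max(w,h)<75: print(n,"case",np.round(r[0],1),np.round([w,h],1),"yaw",round((a+90)%180-90,1),"px",c[:,0].mean(0).round(0))
E
python3 -c "
from h import *
cases('wrist',save='w1'); cases('top')
goto(.4436,-.125,.15,-11.2)"
```

```text
wrist case [ 444.1 -124.5] [39.5 59. ] yaw -11.6 px [254. 151.]
wrist case [ 452.6 -221.8] [40.6 59.5] yaw -13.3 px [355. 121.]
wrist case [ 532.4 -186.2] [40.2 57.7] yaw -7.4 px [301.  35.]
top case [306.9 362.9] [60.9 46.2] yaw 3.5 px [117. 300.]
now [ 398.4 -143.9  202.3] yaw -11.32 tilt [-0. -0. -1.] w 60.0 F [-1.  -0.7  0.3] t 1.5
shift [ 40.6 -27.4  52.3] spin -0.12
```

View pics/w1.png

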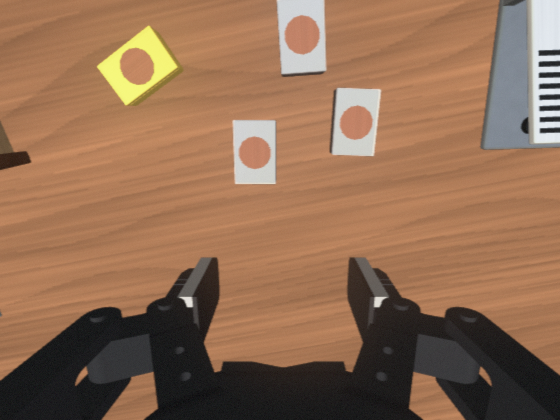

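The wrist view shows the cases at (254,152), (356,121) and (301,35), matching the top view within 1 mm. I'll grasp the first.

```bash
python3 -m handwheel '[[0.7,[41,-28,90],0],[0.7,[41,-28,90],0],[0.7,[41,-28,140],0],[0.7,[41,-28,160],0],[0.7,[41,-28,175],0],[0.7,[41,-28,188],0],[0.7,[41,-28,188],0],[0.7,[41,-28,188],0]]' 40
python3 -m handwheel '[[0.2,[0,0,0],0],[0.2,[0,0,0],0],[0.2,[0,0,0],0],[0.2,[0,0,0],0],[0.2,[0,0,-30],0],[0.2,[0,0,-70],0],[0.2,[0,0,-100],0],[0.2,[0,0,-100],0]]'
python3 -c "
from h import *
goto(.567,.155,.115,1)"
```

```text
clock: 2.17
tcp_pos: [0.4435, -0.1245, 0.014]
tcp_rot: [-3.126, 0.312, 0.002]
ft_force: [0.3, -0.8, 0.2]
width: 0.0597
finger_force: 0.0
clock: 2.83
tcp_pos: [0.4477, -0.1242, 0.121]
tcp_rot: [3.125, -0.307, 0.016]
ft_force: [1.2, -1.4, 0.5]
width: 0.039
finger_force: 41.1
now [ 447.7 -124.2  121. ] yaw -11.24 tilt [ 0.01  -0.003 -1.   ] w 39.0 F [ 1.2 -1.4  0.5] t 2.8
shift [  62.5 -297.1    6.4] spin -12.24
```

```bash
python3 -m handwheel '[[0.2,[62,-297,0],-12],[0.2,[62,-297,0],-12],[0.2,[62,-297,0],-12],[0.2,[62,-297,0],-12],[0.2,[62,-297,0],-12],[0.2,[62,-297,0],-12],[0.2,[62,-297,0],-12],[0.2,[62,-297,0],-12]]' >/dev/null
python3 -m handwheel '[[0.2,[0,0,0],0],[0.2,[0,0,0],0]]' 
python3 -c "
from h import *
goto(.567,.155,.031,1)"
```

```text
clock: 3.67
tcp_pos: [0.5576, 0.048, 0.1141]
tcp_rot: [-3.11, -0.112, 0.004]
ft_force: [-0.1, 0.1, -1.3]
width: 0.0389
finger_force: 41.1
now [557.6  48.  114.1] yaw 4.13 tilt [-0.004  0.029 -1.   ] w 38.9 F [-0.1  0.1 -1.3] t 3.7
shift [  17.2 -103.6   86.1] spin 3.13
```

```bash
python3 -m handwheel '[[0.2,[17,-104,-3],3],[0.2,[17,-104,-3],3],[0.2,[17,-104,-3],3],[0.2,[17,-104,-3],3],[0.2,[17,-104,-3],3],[0.2,[17,-104,-3],3],[0.2,[17,-104,-3],3]]' 
python3 -c "
from h import *
goto(.567,.155,.031,1)"
```

```text
clock: 4.25
tcp_pos: [0.5742, 0.0672, 0.1203]
tcp_rot: [-3.078, -0.134, 0.01]
ft_force: [-0.3, -0.4, -0.9]
width: 0.0393
finger_force: 41.1
now [574.2  67.2 120.3] yaw 5.0 tilt [-0.009  0.061 -0.998] w 39.3 F [-0.3 -0.4 -0.9] t 4.2
shift [  0.8 -82.5  94.5] spin 4.0
```

```bash
python3 -c "
from h import *
s=arm.state(); print(s['q'].round(3),s['qd'].round(3),s['joint_efforts'].round(1))
cv2.imwrite('pics/s2.png',arm.read_camera('side'))"; python3 -m handwheel '[[0.2,[0,0,0],0],[0.2,[0,0,0],0]]'
```

```text
[ 0.086  0.254 -0.153  1.168  0.061  3.141] [ 0.003  0.007  0.009  0.003  0.002 -0.001] [ -0.  -51.4  34.7   0.    0.2   0. ]
clock: 4.47
tcp_pos: [0.5742, 0.0672, 0.1203]
tcp_rot: [-3.077, -0.134, 0.01]
ft_force: [0.2, 0.2, -0.7]
width: 0.0391
finger_force: 41.1
```

View pics/s2.png

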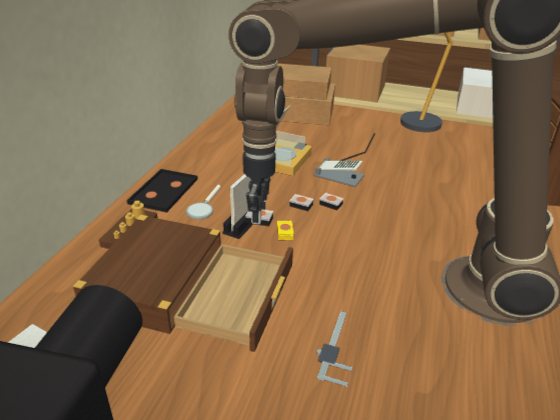

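Joint 6 is at its limit (q6 = 3.14), so I'll use the equivalent half-turned grasp by spinning negative.

```bash
python3 -m handwheel '[[0.2,[0,-10,0],-7],[0.2,[0,-20,0],-14],[0.2,[0,-40,0],-21],[0.2,[0,-60,0],-28],[0.2,[0,-80,0],-35],[0.2,[0,-80,0],-42],[0.2,[0,-80,0],-49],[0.2,[0,-80,0],-56]]' 
python3 -m handwheel '[[0.2,[0,0,0],-7],[0.2,[0,0,0],-14],[0.2,[0,0,0],-21],[0.2,[0,0,0],-28],[0.2,[0,0,0],-35],[0.2,[0,0,0],-42],[0.2,[0,0,0],-49],[0.2,[0,0,0],-56]]' >/dev/null
python3 -m handwheel '[[0.2,[0,0,0],-7],[0.2,[0,0,0],-14],[0.2,[0,0,0],-21],[0.2,[0,0,0],-28],[0.2,[0,0,0],-35],[0.2,[0,0,0],-42],[0.2,[0,0,0],-49],[0.2,[0,0,0],-56]]' 
python3 -c "
from h import *
print(arm.state()['q'])
goto(.567,.155,.031,181)"
```

```text
clock: 5.13
tcp_pos: [0.5672, 0.1473, 0.1252]
tcp_rot: [-2.652, -1.575, -0.036]
ft_force: [0.1, 0.1, -1.0]
width: 0.0394
finger_force: 41.1
clock: 6.47
tcp_pos: [0.5673, 0.1467, 0.1252]
tcp_rot: [-0.182, -3.122, -0.094]
ft_force: [-0.7, 0.9, -0.8]
width: 0.0395
finger_force: 41.1
[ 0.22331304  0.25949058 -0.13477403  1.17178821  0.0613515   0.33972763]
now [567.3 146.7 125.2] yaw 173.37 tilt [-0.009  0.061 -0.998] w 39.5 F [-0.7  0.9 -0.8] t 6.5
shift [-0.3  2.6 94.5] spin -7.63
```

The case is held but the tool picked up a 3.5° tilt at the limit. I'll place this case now and fix the tilt afterwards.

```bash
python3 -m handwheel '[[0.2,[0,-2,30],-7],[0.2,[0,-2,60],-7],[0.2,[0,-2,75],-7],[0.2,[0,-2,85],-7],[0.2,[0,-2,92],-7],[0.2,[0,-2,94],-7],[0.2,[0,-2,94],-7],[0.2,[0,-2,94],-7]]' 
python3 -c "
from h import *
goto(.567,.155,.031,181)"
```

```text
clock: 7.13
tcp_pos: [0.5677, 0.1506, 0.0327]
tcp_rot: [-0.0, -3.134, -0.096]
ft_force: [0.9, -0.4, 2.7]
width: 0.0389
finger_force: 41.8
now [567.7 150.6  32.7] yaw -180.0 tilt [-0.006  0.061 -0.998] w 38.9 F [ 0.9 -0.4  2.7] t 7.1
shift [0.7 4.3 2. ] spin -1.0
```

```bash
python3 -m handwheel '[[0.6,[0,0,0],0],[0.6,[0,0,0],0],[0.6,[0,0,0],0],[0.6,[0,0,-30],0],[0.6,[0,0,-70],0],[0.6,[0,0,-100],0],[0.6,[0,0,-130],0],[0.6,[0,0,-130],0]]' 
python3 -m handwheel '[[0.6,[0,0,0],-7],[0.6,[0,0,0],-14],[0.6,[0,0,0],-21],[0.6,[0,0,0],-28],[0.6,[0,0,0],-35],[0.6,[0,0,0],-42],[0.6,[0,0,0],-49],[0.6,[0,0,0],-56]]' >/dev/null
python3 -m handwheel '[[0.6,[0,0,0],-7],[0.6,[0,0,0],-14],[0.6,[0,0,0],-21],[0.6,[0,0,0],-28],[0.6,[0,0,0],-35],[0.6,[0,0,0],-42],[0.6,[0,0,0],-49],[0.6,[0,0,0],-56]]'  >/dev/null
python3 -m handwheel '[[0.6,[0,0,0],-7],[0.6,[0,0,0],-14],[0.6,[0,0,0],-21],[0.6,[0,0,0],-28],[0.6,[0,0,0],-35],[0.6,[0,0,0],-42],[0.6,[0,0,0],-49],[0.6,[0,0,0],-56]]' 
python3 -c "
from h import *
print(arm.state()['q'])
goto(.55,.0,.16,10)"
```

```text
clock: 7.8
tcp_pos: [0.5703, 0.1432, 0.1682]
tcp_rot: [-0.0, 3.139, 0.1]
ft_force: [1.0, 0.4, 0.5]
width: 0.0516
finger_force: 0.0
clock: 9.8
tcp_pos: [0.5674, 0.1427, 0.1608]
tcp_rot: [-3.066, 0.313, 0.023]
ft_force: [0.3, 0.4, -1.1]
width: 0.0511
finger_force: 0.0
[ 0.21645641  0.24595568 -0.07319354  1.24733831  0.06167961 -2.72160509]
now [567.4 142.7 160.8] yaw -11.62 tilt [-0.009  0.061 -0.998] w 51.1 F [ 0.3  0.4 -1.1] t 9.8
shift [ 11.8 143.1  -7.8] spin -21.62
```

```bash
python3 -m handwheel '[[0.6,[0,0,0],-7],[0.6,[0,0,0],-14],[0.6,[0,0,0],-21],[0.6,[0,0,0],-23],[0.6,[0,0,0],-23],[0.6,[0,0,0],-23]]'  >/dev/null
for i in 1 ; do python3 -m handwheel '[[0.6,[0,20,0],0],[0.6,[0,30,0],0],[0.6,[0,30,0],0],[0.6,[0,30,0],0]]' >/dev/null
python3 -c "
from h import *
print(arm.state()['q'])
goto(.55,.0,.16,10)"; done
```

```text
[ 0.18043728  0.24643147 -0.07615314  1.2452609   0.05619289 -3.13973051]
now [571.8 120.6 159.1] yaw 10.23 tilt [-0.007  0.056 -0.998] w 50.8 F [ 0.9 -0.2  0. ] t 10.6
shift [-42.9 114.5  -7.5] spin 0.23
```

Tilt is falling (q5 0.061 → 0.056), so this works; I'll push on.

```bash
python3 -m handwheel '[[0.6,[0,30,0],0],[0.6,[0,60,0],0],[0.6,[0,60,0],0],[0.6,[0,60,0],0],[0.6,[0,60,0],0]]' >/dev/null
python3 -c "
from h import *
print(arm.state()['q'])
goto(.55,.0,.16,10)"
```

```text
[ 0.13499763  0.25031    -0.07792623  1.24016319  0.03496572 -3.1405041 ]
now [578.9  88.7 155.8] yaw 7.67 tilt [-0.002  0.035 -0.999] w 50.8 F [-0.1 -0.5  0.2] t 11.1
shift [-40.5  83.8  -7.3] spin -2.33
```

```bash
python3 -m handwheel '[[0.6,[0,40,-10],0],[0.6,[0,70,-10],0],[0.6,[0,70,-10],0],[0.6,[0,70,-10],0],[0.6,[0,70,-10],0]]' >/dev/null
python3 -c "
from h import *
print(arm.state()['q'])
goto(.55,.0,.16,10)"
```

```text
[ 0.08275006  0.25319744 -0.05797185  1.25831466  0.01042632 -3.14056108]
now [585.5  51.5 163. ] yaw 4.68 tilt [ 0.    0.01 -1.  ] w 51.1 F [-0.5  0.  -1. ] t 11.5
shift [-39.5  48.5   2.4] spin -5.32
```

```bash
python3 -m handwheel '[[0.6,[-15,10,-30],0],[0.6,[-15,30,-30],0],[0.6,[-15,30,-30],0],[0.6,[-15,30,-30],0]]' >/dev/null
python3 -c "
from h import *
print(arm.state()['q'])
goto(.453,-.222,.19,167)"
```

```text
[ 6.03309172e-02  2.19181915e-01 -3.54556163e-02  1.31389947e+00
 -5.66321555e-04 -3.14059950e+00]
now [572.3  34.4 192.9] yaw 3.4 tilt [ 0.002 -0.    -1.   ] w 50.9 F [ 0.3  0.3 -0.4] t 11.8
shift [-134.3  248.9    2.8] spin -163.6
```

```bash
python3 -m handwheel '[[0.7,[0,0,0],7],[0.7,[-20,30,0],14],[0.7,[-40,60,0],21],[0.7,[-60,90,0],28],[0.7,[-80,125,0],35],[0.7,[-100,160,0],42],[0.7,[-120,200,0],49],[0.7,[-134,230,0],56]]' >/dev/null
python3 -m handwheel '[[0.7,[0,0,0],7],[0.7,[0,0,0],14],[0.7,[0,0,0],21],[0.7,[0,0,0],28],[0.7,[0,0,0],35],[0.7,[0,0,0],42],[0.7,[0,0,0],49],[0.7,[0,0,0],56]]' >/dev/null
python3 -m handwheel '[[0.7,[0,0,0],7],[0.7,[0,0,0],14],[0.7,[0,0,0],21],[0.7,[0,0,0],28],[0.7,[0,0,0],35],[0.7,[0,0,0],42],[0.7,[0,0,0],49],[0.7,[0,0,0],56]]' >/dev/null
python3 -m handwheel '[[0.7,[0,0,0],7],[0.7,[0,0,0],14],[0.7,[0,0,0],21],[0.7,[0,0,0],28],[0.7,[0,0,0],28],[0.7,[0,0,0],28]]' >/dev/null
python3 -c "
from h import *
print(arm.state()['q'])
goto(.453,-.222,.014,166.7)
cases('wrist');cases('side')"
```

```text
[-4.22005259e-01  7.41980137e-02 -2.06658674e-01  1.28919924e+00
  1.76051827e-04 -2.05958139e-01]
now [ 452.  -202.9  192.2] yaw 167.62 tilt [ 0.001 -0.    -1.   ] w 59.8 F [ 0.4 -0.6 -0.2] t 14.3
shift [ -4.9 -18.5 178.2] spin 0.92
wrist case [ 653.6 -430.6] [66.7 46. ] yaw 77.5 px [132. 406.]
wrist case [ 532.7 -186.6] [40.2 60.8] yaw -7.3 px [316. 267.]
wrist case [ 451.9 -222.2] [40.  59.9] yaw -13.5 px [264. 198.]
side case [304.3 383.7] [49.2 59.2] yaw -1.0 px [334. 372.]
side case [574.7 137.5] [62.  46.2] yaw 0.5 px [248. 263.]
```

```bash
python3 -m handwheel '[[0.7,[-5,-19,40],1],[0.7,[-5,-19,80],1],[0.7,[-5,-19,120],1],[0.7,[-5,-19,150],1],[0.7,[-5,-19,168],1],[0.7,[-5,-19,178],1],[0.7,[-5,-19,178],1],[0.7,[-5,-19,178],1]]' 40
python3 -m handwheel '[[0.2,[0,0,0],0],[0.2,[0,0,0],0],[0.2,[0,0,0],0],[0.2,[0,0,0],0],[0.2,[0,0,-30],0],[0.2,[0,0,-70],0],[0.2,[0,0,-110],0],[0.2,[0,0,-120],0]]'
python3 -c "
from h import *
goto(.567,.232,.134,181)"
```

```text
clock: 15.07
tcp_pos: [0.4534, -0.2233, 0.0155]
tcp_rot: [0.371, 3.118, -0.001]
ft_force: [0.2, -0.5, -0.3]
width: 0.0597
finger_force: 0.0
clock: 15.73
tcp_pos: [0.4553, -0.2243, 0.1419]
tcp_rot: [0.371, 3.109, -0.006]
ft_force: [1.4, -0.2, 0.1]
width: 0.0391
finger_force: 41.0
now [ 455.3 -224.3  141.9] yaw 166.39 tilt [ 0.01  -0.005 -1.   ] w 39.1 F [ 1.4 -0.2  0.1] t 15.7
shift [ -1.1 469.8   6.7] spin -14.61
```

```bash
python3 -m handwheel '[[0.2,[0,40,0],0],[0.2,[0,80,0],-2],[0.2,[0,120,0],-4],[0.2,[0,160,0],-6],[0.2,[0,200,0],-8],[0.2,[0,240,0],-10],[0.2,[0,280,0],-12],[0.2,[-1,310,0],-15]]' >/dev/null
python3 -c "
from h import *
goto(.567,.232,.134,181)"
```

```text
now [527.1  80.9 135.3] yaw -178.41 tilt [ 0.003 -0.    -1.   ] w 38.9 F [ 0.5  0.1 -1.4] t 16.4
shift [-44.  149.9   1.4] spin 0.59
```

```bash
python3 -m handwheel '[[0.2,[-40,40,0],0],[0.2,[-44,80,0],0],[0.2,[-44,120,0],0],[0.2,[-44,150,0],0],[0.2,[-44,150,0],0],[0.2,[-44,150,0],0],[0.2,[-44,150,0],0]]' >/dev/null
python3 -c "
from h import *
goto(.567,.232,.031,181)"
```

```text
now [567.  229.1 134.8] yaw -178.56 tilt [ 0.002 -0.001 -1.   ] w 38.9 F [ 0.9  0.2 -1.1] t 17.0
shift [1.000e-01 3.000e+00 1.038e+02] spin 0.44
```

```bash
python3 -m handwheel '[[0.2,[0,3,40],0],[0.2,[0,3,70],0],[0.2,[0,3,85],0],[0.2,[0,3,95],0],[0.2,[0,3,102],0],[0.2,[0,3,102],0],[0.2,[0,3,102],0]]' 
python3 -m handwheel '[[0.6,[0,0,0],0],[0.6,[0,0,0],0],[0.6,[0,0,0],0],[0.6,[0,0,-30],0],[0.6,[0,0,-70],0],[0.6,[0,0,-110],0],[0.6,[0,0,-140],0],[0.6,[0,0,-140],0]]' 
python3 -c "
from h import *
cases('wrist',z=.038,save='w2')
goto(.533,-.186,.17,172)"
```

```text
clock: 17.57
tcp_pos: [0.5684, 0.2313, 0.0342]
tcp_rot: [-0.036, 3.137, -0.0]
ft_force: [-0.3, -0.0, -0.9]
width: 0.039
finger_force: 41.1
clock: 18.23
tcp_pos: [0.5698, 0.2332, 0.1808]
tcp_rot: [-0.038, 3.129, 0.005]
ft_force: [1.2, 0.7, 0.5]
width: 0.0511
finger_force: 0.0
wrist case [570.4 152.4] [43.9 60.5] yaw -0.2 px [189. 197.]
wrist case [565.4 230.9] [60.8 40.7] yaw 0.2 px [281. 194.]
now [569.  232.9 177.5] yaw -178.61 tilt [ 0.009  0.002 -1.   ] w 51.4 F [ 0.4  0.1 -0.4] t 18.3
shift [  46.3 -417.9    6.3] spin 9.39
```

View pics/w2.png

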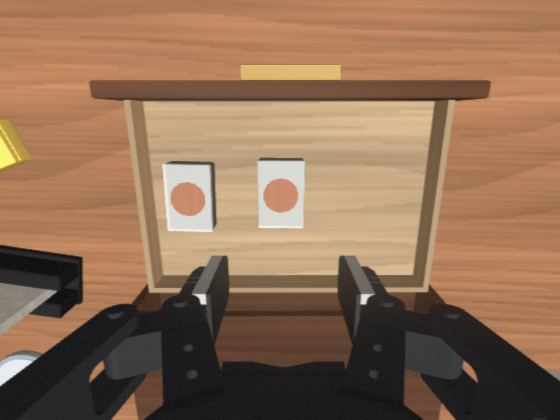

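The view shows two cases lying flat in the drawer at (189,197) and (281,194). Next is the third.

```bash
python3 -m handwheel '[[0.7,[10,-40,0],1],[0.7,[20,-80,0],3],[0.7,[30,-120,0],5],[0.7,[40,-160,0],7],[0.7,[46,-200,0],9],[0.7,[46,-240,0],9],[0.7,[46,-280,0],9],[0.7,[46,-310,0],9]]' >/dev/null
python3 -m handwheel '[[0.7,[0,-30,0],0],[0.7,[0,-60,0],0],[0.7,[0,-80,0],0],[0.7,[0,-100,0],0],[0.7,[0,-100,0],0],[0.7,[0,-100,0],0],[0.7,[0,-100,0],0]]' >/dev/null
python3 -c "
from h import *
cases('wrist')
goto(.5328,-.1865,.015,172.5)"
```

```text
wrist case [ 710.4 -384.7] [38.9 50.7] yaw -7.7 px [123. 406.]
wrist case [ 533.1 -186.7] [39.5 59.8] yaw -7.3 px [276. 219.]
now [ 515.1 -177.3  172.5] yaw 172.42 tilt [ 0.001 -0.    -1.   ] w 59.8 F [0.1 0.6 0.3] t 19.6
shift [-18.6  -6.7 157.6] spin -0.08
```

```bash
python3 -m handwheel '[[0.7,[-18,-7,40],0],[0.7,[-18,-7,80],0],[0.7,[-18,-7,115],0],[0.7,[-18,-7,140],0],[0.7,[-18,-7,153],0],[0.7,[-18,-7,157],0],[0.7,[-18,-7,157],0],[0.7,[-18,-7,157],0]]' 40
python3 -m handwheel '[[0.2,[0,0,0],0],[0.2,[0,0,0],0],[0.2,[0,0,0],0],[0.2,[0,0,0],0],[0.2,[0,0,-30],0],[0.2,[0,0,-70],0],[0.2,[0,0,-110],0],[0.2,[0,0,-120],0]]'
python3 -m handwheel '[[0.2,[0,40,0],0],[0.2,[0,80,0],-2],[0.2,[0,120,0],-4],[0.2,[0,160,0],-6],[0.2,[0,200,0],-8],[0.2,[0,240,0],-9],[0.2,[0,280,0],-9],[0.2,[0,310,0],-9]]' >/dev/null
python3 -c "
from h import *
goto(.567,.308,.134,181)"
```

```text
clock: 20.25
tcp_pos: [0.5332, -0.1871, 0.0171]
tcp_rot: [0.207, 3.132, -0.002]
ft_force: [-0.1, -0.1, 0.9]
width: 0.0596
finger_force: 0.0
clock: 20.92
tcp_pos: [0.5348, -0.1885, 0.1433]
tcp_rot: [0.208, 3.124, -0.005]
ft_force: [0.3, -0.2, -0.7]
width: 0.0388
finger_force: 41.2
now [573.4 122.7 136.2] yaw -178.53 tilt [ 0.003 -0.    -1.   ] w 38.9 F [ 0.8 -0.  -0.7] t 21.6
shift [  1.7 185.4   2.1] spin 0.47
```

```bash
python3 -m handwheel '[[0.2,[1,40,0],0],[0.2,[1,80,0],0],[0.2,[1,120,0],0],[0.2,[1,160,0],0],[0.2,[1,184,0],0],[0.2,[1,184,0],0],[0.2,[1,184,0],0],[0.2,[1,184,0],0]]' >/dev/null
python3 -c "
from h import *
goto(.567,.308,.034,181)"
```

```text
now [567.8 303.3 135.6] yaw -178.61 tilt [ 0.002 -0.002 -1.   ] w 39.3 F [-0.  -0.2 -0.6] t 22.2
shift [  0.8   4.9 101.6] spin 0.39
```

```bash
python3 -m handwheel '[[0.2,[0,3,40],0],[0.2,[0,3,70],0],[0.2,[0,3,85],0],[0.2,[0,3,95],0],[0.2,[0,3,101],0],[0.2,[0,3,101],0],[0.2,[0,3,101],0]]' 
python3 -m handwheel '[[0.6,[0,0,0],0],[0.6,[0,0,0],0],[0.6,[0,0,0],0],[0.6,[0,0,-30],0],[0.6,[0,0,-70],0],[0.6,[0,0,-110],0],[0.6,[0,0,-140],0],[0.6,[0,0,-140],0]]' 
python3 -c "
from h import *
cases('wrist',z=.038)
cv2.imwrite('pics/t3.png',arm.read_camera('top'))
goto(.6577,-.0525,.19,80)"
```

```text
clock: 22.83
tcp_pos: [0.569, 0.3062, 0.036]
tcp_rot: [-0.036, 3.138, -0.0]
ft_force: [0.9, -0.1, -0.2]
width: 0.0389
finger_force: 41.1
clock: 23.5
tcp_pos: [0.5703, 0.3082, 0.1831]
tcp_rot: [-0.038, 3.129, 0.007]
ft_force: [0.7, 0.6, 0.8]
width: 0.0513
finger_force: 0.0
wrist case [568.4 305.7] [60.7 40.8] yaw 1.3 px [280. 196.]
wrist case [571.1 152.1] [60.5 42.7] yaw 0.3 px [102. 195.]
wrist case [566.4 232.5] [60.5 43.6] yaw 0.8 px [195. 191.]
now [568.7 307.3 176.9] yaw -178.61 tilt [ 0.006  0.001 -1.   ] w 51.1 F [ 0. -0.  0.] t 23.6
shift [ -80.3 -361.9  -12.9] spin 101.39
```

View pics/t3.png

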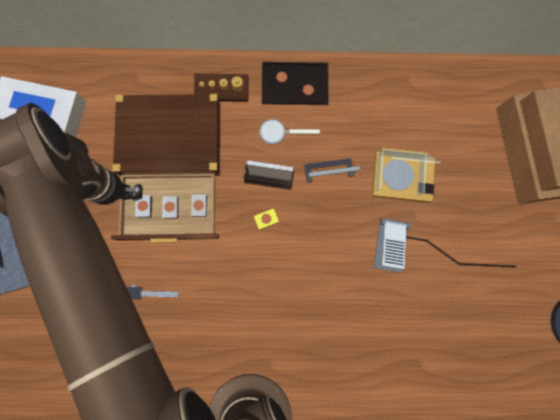

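All three cases are flat and apart in the drawer, and no others are on the bench. Next is the board.

```bash
python3 -m handwheel '[[0.5,[0,-20,-40],7],[0.5,[-10,-60,-60],14],[0.5,[-20,-100,-60],21],[0.5,[-30,-140,-60],28],[0.5,[-40,-180,-60],35],[0.5,[-50,-220,-60],42],[0.5,[-60,-260,-60],49],[0.5,[-70,-290,-60],56]]' >/dev/null
python3 -c "
from h import *
goto(.6577,-.0525,.235,82.6)"
```

```text
now [644.2  15.9 233.4] yaw 124.99 tilt [-0.001 -0.001 -1.   ] w 42.6 F [-0.2  0.4 -0. ] t 24.3
shift [-63.8 -28.1  -1.5] spin 42.39
```

```bash
python3 -m handwheel '[[0.5,[-30,-28,0],7],[0.5,[-64,-28,0],14],[0.5,[-64,-28,0],21],[0.5,[-64,-28,0],28],[0.5,[-64,-28,0],35],[0.5,[-64,-28,0],42],[0.5,[-64,-28,0],42],[0.5,[-64,-28,0],42]]' >/dev/null
python3 -c "
from h import *
goto(.6577,-.0525,.130,82.6)
cv2.imwrite('pics/w4.png',arm.read_camera('wrist'))"
```

```text
now [658.4 -49.8 233.7] yaw 83.58 tilt [-0.001 -0.001 -1.   ] w 42.8 F [-0.6  0.4 -0.6] t 24.9
shift [ -2.7  -0.4 103.7] spin 0.98
```

View pics/w4.png

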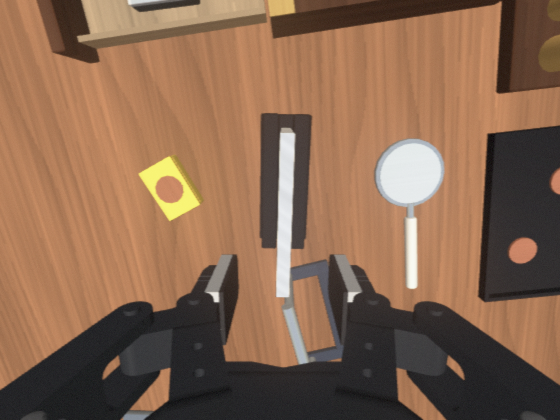

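The wrist view shows the board's white top edge from (287,133) to (283,297), between the fingers.

```bash
python3 -c "
from h import *
C=cam('wrist'); im=cv2.imread('pics/w4.png')
m=((im.min(2)>165)).astype(np.uint8); m[:,:260]=0;m[:,300:]=0;m[:120]=0;m[300:]=0
c=max(cv2.findContours(m,0,1)[0],key=cv2.contourArea)[:,0].astype(float)
P=np.array([ray(C,*p,.148)[:2] for p in c],np.float32)*1000
print(cv2.minAreaRect(P))
print('rack',[mm(ray(C,*p,.038)[:2]) for p in((262,114),(310,116),(304,248),(262,246))])
r=cv2.minAreaRect(P)[0]; goto(r[0]/1000,r[1]/1000,.13,82.6)
"
```

```text
((660.657470703125, -48.6046142578125), (118.68670654296875, 10.080531120300293), 81.98883056640625)
rack [array([647.7,  26. ]), array([693.4,  18.9]), array([ 674.6, -116.1]), array([ 630. , -108.7])]
now [658.6 -49.7 234. ] yaw 83.58 tilt [-0.    -0.001 -1.   ] w 42.7 F [-0.4 -0.3  1.1] t 25.0
shift [  1.4   2.  104. ] spin 0.98
```

```bash
python3 -m handwheel '[[0.5,[1,2,30],1],[0.5,[1,2,60],1],[0.5,[1,2,85],1],[0.5,[1,2,98],1],[0.5,[1,2,104],1],[0.5,[1,2,104],1],[0.5,[1,2,104],1]]' 60
python3 -m handwheel '[[0,[0,0,0],0],[0,[0,0,0],0],[0,[0,0,0],0],[0,[0,0,0],0],[0,[0,0,0],0],[0,[0,0,0],0],[0,[0,0,0],0]]' 
python3 -m handwheel '[[0,[0,0,-10],0],[0,[0,0,-20],0],[0,[0,0,-35],0],[0,[0,0,-50],0],[0,[0,0,-65],0],[0,[0,0,-80],0],[0,[0,0,-80],0],[0,[0,0,-80],0]]' 
python3 -c "
from h import *
goto(.59,-.2359,.21,97.5)"
```

```text
clock: 25.57
tcp_pos: [0.6613, -0.049, 0.1317]
tcp_rot: [2.361, 2.069, 0.001]
ft_force: [-0.5, -0.3, 0.6]
width: 0.0427
finger_force: 0.0
clock: 26.15
tcp_pos: [0.6617, -0.0491, 0.1328]
tcp_rot: [2.361, 2.067, 0.004]
ft_force: [-1.8, 0.7, 5.2]
width: 0.009
finger_force: 59.8
clock: 26.82
tcp_pos: [0.6617, -0.0492, 0.2125]
tcp_rot: [2.361, 2.067, 0.004]
ft_force: [0.3, 0.3, -2.4]
width: 0.009
finger_force: 58.8
now [661.7 -49.2 212.5] yaw 82.38 tilt [ 0.004 -0.001 -1.   ] w 9.0 F [ 0.3  0.3 -2.4] t 26.8
shift [-194.6  -46.3    2.4] spin -15.12
```

```bash
python3 -m handwheel '[[0,[0,-25,0],0],[0,[0,-50,0],0],[0,[0,-65,0],0],[0,[-20,-65,0],-3],[0,[-45,-60,0],-6],[0,[-70,-55,0],-9],[0,[-95,-50,0],-12],[0,[-120,-46,0],-15]]' >/dev/null
python3 -m handwheel '[[0,[-25,0,0],0],[0,[-50,0,0],0],[0,[-70,0,0],0],[0,[-70,0,0],0],[0,[-70,0,0],0],[0,[-70,0,0],0]]' 
python3 -c "
from h import *
goto(.6258,-.2312,.1245,97.5)
print(arm.state()['q'])"
```

```text
clock: 27.98
tcp_pos: [0.6081, -0.2309, 0.2104]
tcp_rot: [2.074, 2.36, 0.0]
ft_force: [0.1, 0.8, -1.5]
width: 0.0089
finger_force: 59.2
now [ 608.1 -230.9  210.4] yaw 97.38 tilt [ 0. -0. -1.] w 8.9 F [ 0.1  0.8 -1.5] t 28.0
shift [-2.5 17.5 85.9] spin -0.12
[-3.62955144e-01  3.69971069e-01  2.04133968e-01  1.40469978e+00
  8.53583935e-05  1.07907833e+00]
```

```bash
python3 -m handwheel '[[0,[-2,17,20],0],[0,[-2,17,45],0],[0,[-2,17,65],0],[0,[-2,17,75],0],[0,[-2,17,80],0],[0,[-2,17,82],0],[0,[-2,17,82],0]]' 
python3 -m handwheel '[[0,[0,0,2],0],[0,[0,0,3],0],[0,[0,0,4],0],[0,[0,0,4],0]]' 
python3 -c "
from h import *
goto(.6258,-.2312,.1245,97.5)
a=arm.read_camera('side')[120:270,200:350]; b=arm.read_camera('top')[130:280,250:450]
cv2.imwrite('pics/p5.png',np.hstack([cv2.resize(a,(450,450),interpolation=2),cv2.resize(b,None,fx=1.7,fy=3 and 1.7,interpolation=2)[:255].copy().__class__ and cv2.copyMakeBorder(cv2.resize(b,(340,255),interpolation=2),0,195,0,0,0)]))"
```

```text
clock: 28.57
tcp_pos: [0.626, -0.2308, 0.1301]
tcp_rot: [2.071, 2.358, 0.001]
ft_force: [-0.5, -0.5, -1.7]
width: 0.0091
finger_force: 59.2
clock: 28.9
tcp_pos: [0.626, -0.2313, 0.1258]
tcp_rot: [2.072, 2.358, 0.001]
ft_force: [-0.2, -0.1, -1.6]
width: 0.0088
finger_force: 59.2
now [ 626.  -231.3  125.8] yaw 97.38 tilt [ 0.003 -0.001 -1.   ] w 8.8 F [-0.2 -0.1 -1.6] t 28.9
shift [ 0.2 -0.1  1.3] spin -0.12
```

View pics/p5.png

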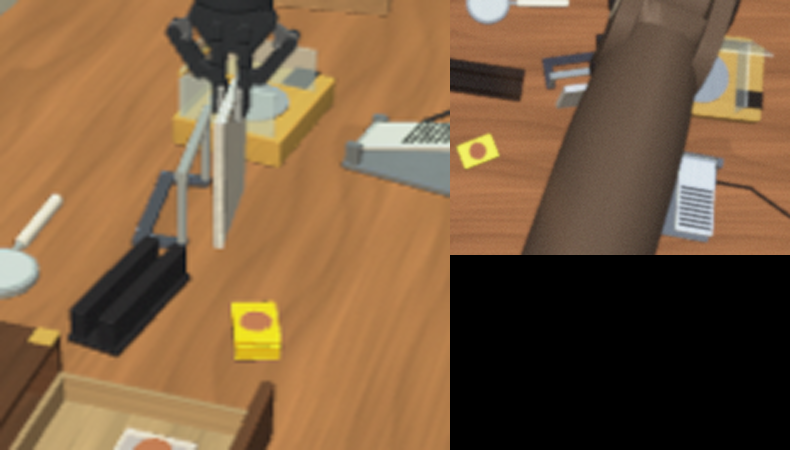

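The board hangs upright, parallel to the bar and a little in front of it. I'll lower it to contact.

```bash
python3 -m handwheel '[[0,[0,0,1],0],[0,[0,0,1],0],[0,[0,0,2],0],[0,[0,0,2],0]]' 
python3 -m handwheel '[[0,[0,0,0.5],0],[0,[0,0,0.5],0],[0,[0,0,1],0],[0,[0,0,1],0]]'
```

```text
clock: 29.33
tcp_pos: [0.6262, -0.2315, 0.1248]
tcp_rot: [2.071, 2.357, 0.002]
ft_force: [-1.4, 0.2, 5.5]
width: 0.0085
finger_force: 60.3
clock: 29.67
tcp_pos: [0.6264, -0.2315, 0.1248]
tcp_rot: [2.071, 2.356, 0.002]
ft_force: [-2.3, 0.7, 10.5]
width: 0.0089
finger_force: 61.0
```

```bash
python3 -m handwheel '[[0.36,[0,0,-2],0],[0.36,[0,0,-2],0],[0.36,[0,0,-2],0],[0.36,[0,0,-2],0],[0.36,[0,0,-2],0],[0.36,[0,0,-2],0]]' 
python3 -m handwheel '[[0.36,[0,3,0],0],[0.36,[0,6,0],0],[0.36,[0,9,0],0],[0.36,[0,12,0],0],[0.36,[0,14,0],0],[0.36,[0,16,0],0],[0.36,[0,18,0],0],[0.36,[0,20,0],0]]'
python3 -c "
from h import *
a=arm.read_camera('side')[120:270,200:350];w=arm.read_camera('wrist')
cv2.imwrite('pics/p6.png',np.hstack([cv2.resize(a,(420,420),interpolation=2),w[:,100:480]]))"
```

```text
clock: 30.17
tcp_pos: [0.6257, -0.2312, 0.124]
tcp_rot: [2.073, 2.359, 0.0]
ft_force: [-0.2, -0.3, 0.6]
width: 0.0306
finger_force: 0.0
clock: 30.83
tcp_pos: [0.6459, -0.2286, 0.1244]
tcp_rot: [2.072, 2.358, 0.001]
ft_force: [-0.9, -0.4, -0.4]
width: 0.0311
finger_force: 0.0
```

View pics/p6.png

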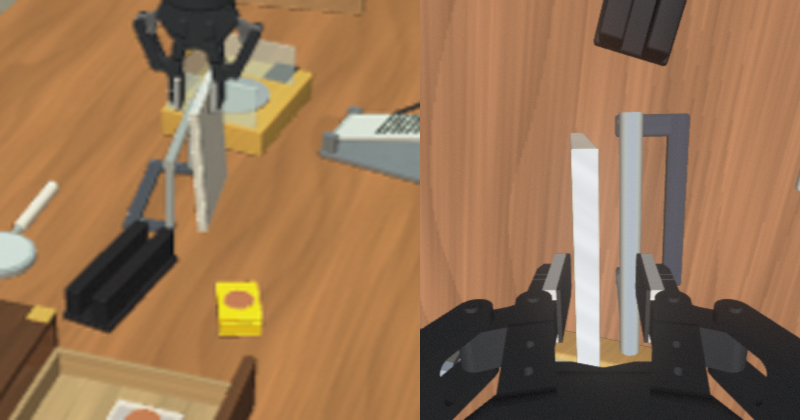

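The board is tipping towards the bar with the front finger behind it. I'll continue slowly.

```bash
python3 -m handwheel '[[0.36,[0,2,0],0],[0.36,[0,4,0],0],[0.36,[0,6,0],0],[0.36,[0,8,0],0],[0.36,[0,10,0],0],[0.36,[0,12,0],0],[0.36,[0,12,0],0],[0.36,[0,12,0],0]]'
python3 -c "
from h import *
C=cam('wrist');w=arm.read_camera('wrist')
cv2.imwrite('pics/p7.png',w)
m=(w.min(2)>165).astype(np.uint8); m[:100]=0; m[:,:200]=0;m[:,400:]=0
for c in cv2.findContours(m,0,1)[0]:
    if cv2.contourArea(c)>300: print(cv2.boundingRect(c),cv2.minAreaRect(np.array([ray(C,*p,.136)[:2] for p in c[:,0].astype(float)],np.float32)*1000))"
```

```text
clock: 31.6
tcp_pos: [0.6577, -0.2271, 0.1244]
tcp_rot: [2.072, 2.359, 0.001]
ft_force: [0.5, -0.4, 0.1]
width: 0.0309
finger_force: 0.0
(284, 147, 26, 220) ((662.111083984375, -214.6192626953125), (9.356220245361328, 94.84428405761719), 7.368175983428955)
(280, 112, 17, 32) ((651.957275390625, -161.3202362060547), (5.746859073638916, 10.648468017578125), 7.316896438598633)
```

View pics/p7.png

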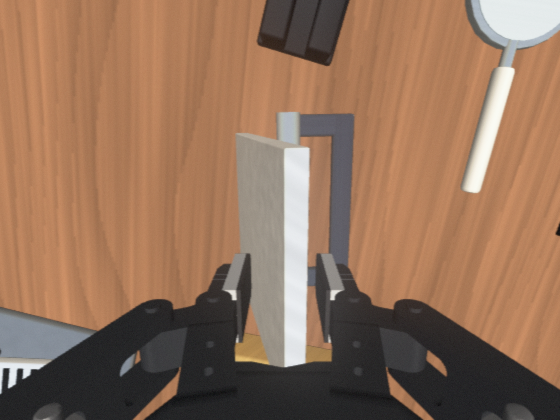

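The board now leans on the bar by about 15°, clear of both fingers. I'll lift away and go to the pedal.

```bash
python3 -m handwheel '[[0.36,[0,0,-10],0],[0.36,[0,0,-25],0],[0.36,[0,0,-45],0],[0.36,[0,0,-70],0],[0.36,[0,0,-90],0],[0.36,[0,0,-90],0]]'
python3 -c "
from h import *
C=cam('top')
C=cam('top')
# pedal geometry: plate corners from top view
h=np.array([(530.2,-373.9),(524.4,-437.5)]).mean(0); f=np.array([(399.5,-417.),(408.,-356.8)]).mean(0)
d=(h-f)/np.linalg.norm(h-f); toe=f+18*d
print(h,f,np.linalg.norm(h-f),np.degrees(np.arctan2(d[1],d[0])),'toe',toe)
goto(toe[0]/1000,toe[1]/1000,.2,90)"
```

```text
clock: 32.15
tcp_pos: [0.6587, -0.2275, 0.2207]
tcp_rot: [2.068, 2.353, 0.005]
ft_force: [-0.0, -0.5, 0.8]
width: 0.0309
finger_force: 0.0
[ 527.3 -405.7] [ 403.75 -386.9 ] 124.97216690127442 -8.65204912761655 toe [ 421.54516236 -389.60780293]
now [ 658.7 -227.5  220.7] yaw 97.38 tilt [ 0.009 -0.004 -1.   ] w 30.9 F [-0.  -0.5  0.8] t 32.1
shift [-130.2 -256.2   19. ] spin 7.38
```

```bash
python3 -m handwheel '[[0,[-15,-40,0],0],[0,[-30,-75,0],0],[0,[-50,-110,0],0],[0,[-70,-145,0],0],[0,[-90,-180,0],0],[0,[-110,-215,0],0],[0,[-125,-245,0],0],[0,[-130,-256,0],0]]' >/dev/null
python3 -m handwheel '[[0,[0,0,0],7],[0,[0,0,40],7],[0,[0,0,80],7],[0,[0,0,100],7],[0,[0,0,100],7],[0,[0,0,100],7]]'
python3 -c "
from h import *
goto(.422,-.390,.07,82)
C=cam('wrist');w=arm.read_camera('wrist');cv2.imwrite('pics/p8.png',w)"
```

```text
clock: 33.32
tcp_pos: [0.4201, -0.3882, 0.1137]
tcp_rot: [-2.213, -2.229, -0.001]
ft_force: [-0.2, 0.2, 0.2]
width: 0.0001
finger_force: 0.0
now [ 420.1 -388.2  113.7] yaw 90.41 tilt [ 0.     0.001 -1.   ] w 0.1 F [-0.2  0.2  0.2] t 33.3
shift [-1.8  1.8 43.7] spin 8.41
```

View pics/p8.png

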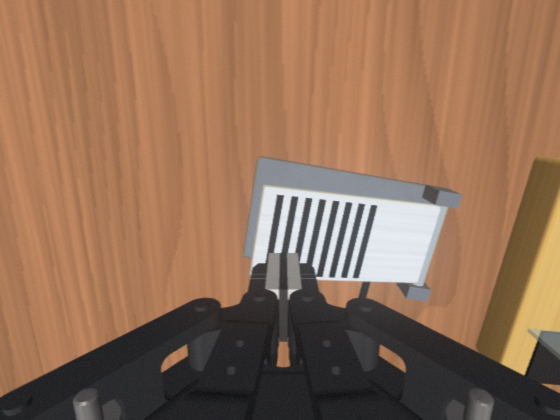

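The wrist view shows the pedal plate with corners near (265,186), (447,205) and (425,286), and the fingertips over its free end. I'll check the plate's edges numerically.

```bash
python3 -c "
from h import *
C=cam('wrist')
for p,z in (((265,186),.06),((447,205),.03),((425,286),.03),((250,275),.06)): print(mm(ray(C,*p,z)))"
```

```text
[ 411.5 -357.4   60. ]
[ 534.6 -376.    30. ]
[ 527.3 -437.8   30. ]
[ 401.5 -414.4   60. ]
```

```bash
python3 -m handwheel '[[0,[0,4,20],0],[0,[0,4,40],0],[0,[0,4,46],0],[0,[0,4,52],0],[0,[0,4,58],0],[0,[0,4,64],0],[0,[0,4,68],0],[0,[0,4,70],0]]'
python3 -m handwheel '[[0,[0,0,2],0],[0,[0,0,4],0],[0,[0,0,4],0]]'
```

```text
clock: 34.03
tcp_pos: [0.4247, -0.3898, 0.046]
tcp_rot: [2.211, 2.226, -0.001]
ft_force: [-4.3, 1.1, 7.7]
width: -0.0002
finger_force: 3.5
clock: 34.28
tcp_pos: [0.4244, -0.3898, 0.0421]
tcp_rot: [2.212, 2.226, -0.001]
ft_force: [-5.0, 1.3, 7.8]
width: -0.0001
finger_force: 3.8
```

```bash
python3 -m handwheel '[[0,[0,0,2],0],[0,[0,0,3],0],[0,[0,0,3],0]]'
python3 -m handwheel '[[0,[0,0,1],0],[0,[0,0,2],0],[0,[0,0,2],0]]'
```

```text
clock: 34.53
tcp_pos: [0.4246, -0.3899, 0.0394]
tcp_rot: [2.212, 2.225, -0.001]
ft_force: [-4.3, 1.6, 8.0]
width: 0.0002
finger_force: 4.1
clock: 34.78
tcp_pos: [0.4246, -0.3899, 0.0388]
tcp_rot: [2.211, 2.225, -0.001]
ft_force: [-7.3, 4.0, 14.7]
width: 0.0002
finger_force: 7.8
```

At the stop: z has stalled and the force has jumped to 15 N. I'll press slightly more, hold for about a second and release.

```bash
python3 -m handwheel '[[0,[0,0,1],0],[0,[0,0,1],0],[0,[0,0,1],0],[0,[0,0,1],0],[0,[0,0,1],0],[0,[0,0,1],0],[0,[0,0,1],0]]'
python3 -m handwheel '[[0,[0,0,0],0],[0,[0,0,0],0],[0,[0,0,0],0],[0,[0,0,0],0],[0,[0,0,0],0],[0,[0,0,0],0]]'
python3 -m handwheel '[[0,[0,0,-10],0],[0,[0,0,-20],0],[0,[0,0,-30],0],[0,[0,0,-40],0],[0,[0,0,-60],0],[0,[0,0,-90],0],[0,[0,0,-110],0],[0,[0,0,-110],0]]'
python3 -c "
from h import *
t=arm.read_camera('top');s=arm.read_camera('side')
cv2.imwrite('pics/p9.png',np.hstack([t[60:330,100:450],s[60:330,130:430]]))
goto(.44,.232,.15,82)"
```

```text
clock: 35.37
tcp_pos: [0.4246, -0.39, 0.0386]
tcp_rot: [2.211, 2.224, -0.001]
ft_force: [-9.7, 5.0, 20.3]
width: -0.0001
finger_force: 10.8
clock: 35.87
tcp_pos: [0.4246, -0.39, 0.0386]
tcp_rot: [2.211, 2.225, -0.001]
ft_force: [-9.3, 4.6, 21.4]
width: 0.0
finger_force: 10.8
clock: 36.53
tcp_pos: [0.4256, -0.3903, 0.1493]
tcp_rot: [2.208, 2.223, 0.001]
ft_force: [0.2, -0.3, 0.4]
width: 0.0001
finger_force: 0.0
now [ 424.5 -389.2  145.1] yaw 90.38 tilt [ 0.003 -0.002 -1.   ] w -0.1 F [-0.6 -0.  -0.2] t 36.6
shift [621.1  19.6  -6.2] spin 8.38
```

View pics/p9.png

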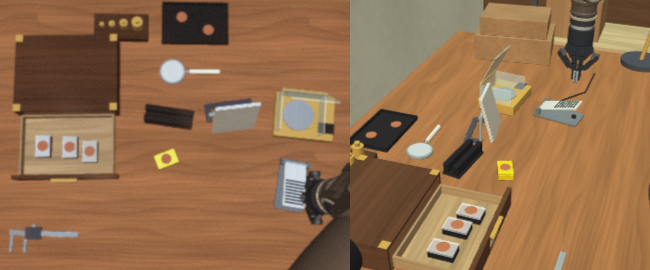

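The picture shows the pedal up, the board leaning on the bar, the drawer open and the three cases in it. The right one at (90,151) has been nudged a little but is still flat and apart. I'll move to the drawer front.

```bash
python3 -m handwheel '[[0,[40,-5,0],-5],[0,[80,-5,0],-12],[0,[120,-5,0],-19],[0,[160,-5,0],-26],[0,[200,-5,0],-33],[0,[240,-5,0],-40],[0,[280,-5,0],-47],[0,[320,-5,0],-54]]' >/dev/null
python3 -c "
from h import *
cases('top',z=.038)
goto(.41,.232,.15,181)"
```

```text
top case [308.2 357.2] [60.1 45.6] yaw 3.5 px [117. 300.]
top case [567.3 305.7] [62.2 41.9] yaw 0.2 px [142. 206.]
now [415.2 -61.2 142.5] yaw 145.39 tilt [-0.001  0.004 -1.   ] w 0.1 F [-1.3  2.6 -0.5] t 37.4
shift [170.9 238.4  -6.4] spin -35.61
```

```bash
python3 -m handwheel '[[0,[20,28,0],-5],[0,[42,58,0],-10],[0,[64,90,0],-15],[0,[86,120,0],-20],[0,[108,150,0],-25],[0,[130,180,0],-30],[0,[152,210,0],-35],[0,[170,238,0],-35]]' >/dev/null
python3 -m handwheel '[[0,[0,0,0],0],[0,[0,0,0],0],[0,[0,0,0],0]]' >/dev/null
python3 -c "
from h import *
cases('wrist',z=.038,save='p10')
goto(.43,.230,.05,181)"
```

```text
now [417.  222.5 142.7] yaw 179.34 tilt [-0.    -0.002 -1.   ] w 0.1 F [-0.2 -0.4  0.8] t 38.3
shift [-13.    7.9  92.6] spin -1.66
```

View pics/p10.png

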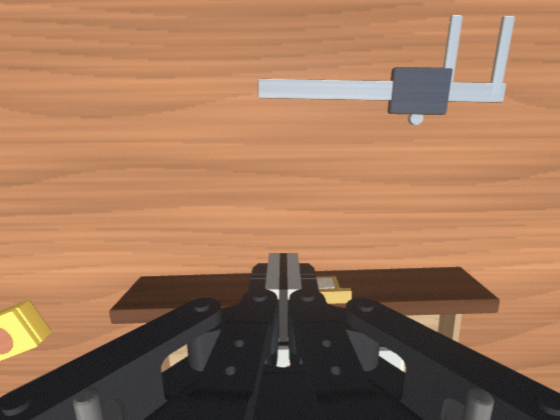

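The view shows the front panel ahead of the fingers and the caliper well clear behind. I'll descend, then push.

```bash
python3 -m handwheel '[[0,[0,8,25],-2],[0,[0,8,50],-2],[0,[0,8,75],-2],[0,[0,8,90],-2],[0,[0,8,93],-2],[0,[0,8,93],-2],[0,[0,8,93],-2]]'
python3 -m handwheel '[[0,[-10,0,0],0],[0,[-20,0,0],0],[0,[-30,0,0],0],[0,[-40,0,0],0],[0,[-50,0,0],0],[0,[-60,0,0],0],[0,[-70,0,0],0],[0,[-80,0,0],0]]'
python3 -m handwheel '[[0,[-10,0,0],0],[0,[-20,0,0],0],[0,[-30,0,0],0],[0,[-40,0,0],0],[0,[-50,0,0],0],[0,[-60,0,0],0],[0,[-70,0,0],0],[0,[-80,0,0],0]]'
```

```text
clock: 38.9
tcp_pos: [0.4183, 0.2308, 0.0513]
tcp_rot: [-0.036, 3.139, -0.001]
ft_force: [-0.2, 0.8, 0.2]
width: 0.0002
finger_force: 0.0
clock: 39.57
tcp_pos: [0.4988, 0.2334, 0.0506]
tcp_rot: [-0.038, 3.14, -0.002]
ft_force: [-2.1, 1.1, 1.3]
width: 0.0002
finger_force: 1.0
clock: 40.23
tcp_pos: [0.5787, 0.2354, 0.0507]
tcp_rot: [-0.038, 3.14, -0.002]
ft_force: [-1.7, 1.5, -0.9]
width: 0.0002
finger_force: 1.0
```

```bash
python3 -m handwheel '[[0,[-8,0,0],0],[0,[-16,0,0],0],[0,[-24,0,0],0],[0,[-32,0,0],0],[0,[-38,0,0],0],[0,[-42,0,0],0],[0,[-46,0,0],0],[0,[-48,0,0],0]]'
python3 -m handwheel '[[0,[-2,0,0],0],[0,[-4,0,0],0],[0,[-6,0,0],0],[0,[-6,0,0],0]]'
```

```text
clock: 40.9
tcp_pos: [0.6266, 0.2364, 0.0511]
tcp_rot: [-0.038, 3.139, -0.002]
ft_force: [-0.4, 0.6, -0.9]
width: -0.0
finger_force: 0.0
clock: 41.23
tcp_pos: [0.6283, 0.2364, 0.0511]
tcp_rot: [0.039, -3.136, 0.002]
ft_force: [-14.5, -1.5, 8.3]
width: -0.0002
finger_force: 7.4
```

Force fell to zero as it snapped in, then a hard stop at 15 N, so it is seated. I'll back off and check.

```bash
python3 -m handwheel '[[0,[20,0,0],0],[0,[50,0,0],0],[0,[80,0,0],0],[0,[110,0,-30],0],[0,[140,0,-70],0],[0,[160,0,-110],0],[0,[180,0,-140],0],[0,[180,0,-140],0]]'
python3 -m handwheel '[[0,[30,-30,0],0],[0,[30,-70,0],0],[0,[30,-110,0],0],[0,[30,-150,0],0],[0,[30,-190,0],0],[0,[30,-220,0],0],[0,[30,-220,0],0],[0,[30,-220,0],0]]'
python3 -c "
from h import *
t=arm.read_camera('top');s=arm.read_camera('side')
cv2.imwrite('pics/p11.png',np.hstack([t[60:330,70:450],s[60:330,60:430]]))"
```

```text
clock: 41.9
tcp_pos: [0.4514, 0.2333, 0.1979]
tcp_rot: [-0.039, 3.131, 0.005]
ft_force: [1.2, 0.2, 0.6]
width: -0.0003
finger_force: 0.0
clock: 42.57
tcp_pos: [0.4274, 0.0102, 0.1911]
tcp_rot: [-0.032, 3.138, -0.002]
ft_force: [0.4, 0.2, 0.2]
width: 0.0002
finger_force: 0.0
```

View pics/p11.png

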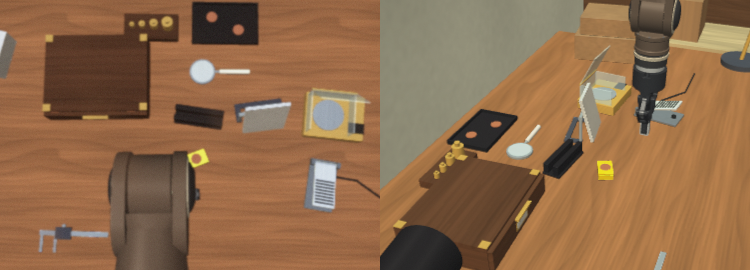

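The drawer is home, the board leans on the bar, the pedal is up and the bystanders haven't moved.

```bash
python3 -c "
from h import *
print(arm.job_done())"
```

```text
the job is handed in; nothing more can be done
None
```

The job is handed in at about 43 s: all three coin cases are flat in the seated drawer, the board leans back about 15° on the bar, and the pedal was held at its stop for about a second and is up again.

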